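# Feed a carrier pack through the chute flap

### The job

Push the black carrier pack that lies in the metal feed chute along the chute with your fingertips, through the self-closing flap and on into the closed end, far enough that the flap falls fully shut behind it when you take your fingers out. Only push it: do not lift or tip the pack, and leave the spare pack, the bottle and the cutters beside the chute where they are.

Things in the scene. Friction and masses are not known exactly. Their poses are not given: they have to be found in the camera images.
- feed_chute: Fixed open-topped aluminium channel, 404 x 110 mm. Origin: underside, lane centre line, in the plane of the shut flap; +x = feed direction (roughly away from the robot), +y = hinge side. Floor plate 4 mm thick, x -175 to +229 mm. Walls 4 mm thick, tops 38 mm above the bench. A hinge bracket 42 mm high stands outside the lane at x -14 to +14, y +31 to +58 mm. Nothing overhead.
- feed_mouth (a point): Mouth of the chute's entry lane, on its centre line and floor, at chute x = -100 mm. From here to the flap (x = 0) the lane is 62 mm wide (chute y -31 to +31 mm); ahead of it the walls flare out to x = -127 mm. Behind the flap lies the closed end, 89 mm wide (y -31 to +58 mm), open above, with an upright end stop at x = +225 mm.
- flap (a joint): Angle (rad) of the steel flap across the lane: 0 shut, up to 1.75 as it swings sideways into the closed end (the only way it opens). It hangs on a leaning hinge pin at chute x 0, y +41 mm and falls shut by its own weight in about 1 s; under 2 N opens it. The leaf reaches 70 mm from the pin: anything less than 72 mm behind the flap plane holds it open.
- flap_edge (a point): Top of the flap's free edge, 67 mm from the hinge pin; 39 mm above the bench when shut (the leaf's lower edge is at 7 mm). It rises by up to 21 mm as the flap opens.
- carrier: The work: loose pack of black plastic carriers, a block 52 x 120 x 50 mm (own x, y, z), 0.15 to 0.3 kg. Origin: centre of its underside. Its long axis (own y) lies along the chute. It starts on the floor plate, front end 20 to 40 mm short of the flap, rear end out of the mouth. Fully through: centre 132 mm or more past the flap plane; at 165 mm it meets the end stop.
- spare_carrier: Bystander: another pack of black carriers, 52 x 125 x 50 mm, standing on the bench on the chute's +y side. Origin: centre of its underside.
- bottle: Bystander: small dropper bottle, 38 mm diameter, 109 mm tall, on the bench on the chute's -y side. Origin: centre of its underside.
- cutters: Bystander: flush side cutters, 51 x 131 x 11 mm, lying on the bench on the chute's -y side. Origin: centre of its underside.
Mind the look-alikes: they are no part of the job. What is shaped like the carrier but red is not meant.

How it is judged:
On the way, in this order (a step that is already met when the one before it is completed fails the run):
1. the carrier pack has pushed the flap open and stands in the doorway (value of joint flap above 0.6 rad and x of carrier in the frame of feed_chute between -0.05 and 0.06 m), for 0.05 s.
2. the carrier pack is fully through into the closed end (x of carrier in the frame of feed_chute above 0.128 m), for 0.1 s.
At the end, for the whole second after the job is handed in: The carrier pack lies flat and at rest on the chute floor inside the closed end, its centre 128 to 172 mm beyond the flap plane, and the flap is shut behind it (within 0.06 rad) (value of joint flap below 0.06 rad and x of carrier in the frame of feed_chute between 0.128 and 0.172 m and y of carrier in the frame of feed_chute between -0.035 and 0.06 m and z of carrier in the frame of feed_chute below 0.009 m and angle between carrier's own z axis and vertical below 0.08 rad and linear speed of carrier below 0.02 m/s); the robot touches nothing.
It fails at once if the carrier pack was lifted more than 12 mm off the chute floor (z of carrier in the frame of feed_chute above 0.016 m).
It fails at once if the carrier pack was tipped by more than 0.3 rad (angle between carrier's own z axis and vertical above 0.3 rad).
It fails at once if the spare pack was moved more than 20 mm (distance of spare_carrier from where it was at the start of the episode above 0.02 m).
It fails at once if the bottle was moved more than 20 mm or knocked over (distance of bottle from where it was at the start of the episode above 0.02 m or angle between bottle's own z axis and vertical above 0.5 rad).
It fails at once if the cutters were moved more than 20 mm (distance of cutters from where it was at the start of the episode above 0.02 m).
It also fails if it takes over 48 s, if anything falls off the work surface, if the arm or the gripper's body presses on something with over 40 N, if the wrist force passes 120 N, or if a joint passes its speed limit or range.

### The arm

A 6-joint arm with a two-finger parallel gripper is mounted at the origin on a cart in front of the work surface, level with it; the furniture and walls round the work are solid. World frame = base frame: x ahead of the robot, y to its left, z up, the work surface at z = 0. Lengths are in m, angles in rad, forces in N, time in s.
With the tool pointing down it reaches from about 0.325 to 1 m from the base axis. Payload 5.1 kg.
Tool frame: the origin (TCP) lies at the very end of the fingers, on their centre line; the grasp point (between the pads) lies 19 mm behind it; z points along the fingers, y is the line along which they close (so a half turn about z gives the same grasp; the last joint's range is limited). The gripper opens to 85 mm and grips with 20 to 120 N. Pads are 22 mm wide; open, the fingers measure 114 mm over their backs; the gripper's body (76 mm by 85 mm) begins 54 mm behind the grasp point. The pads swing forward as they close: fully open they stand 13 mm farther back than shut.
Start: joints at [-1.294, 0.124, 1.65, -0, 1.367, -0.083], TCP at [0.229, -0.608, 0.231] pointing down, gripper open.
Joint ranges: [-2.61, 2.61], [-1.02, 2.33], [0.03, 2.71], [-1.35, 4.49], [0.32, 2.68], [-2.91, 2.91]. Speed limits (rad/s): [2.57, 2.57, 3.14, 3.14, 3.14, 3.14].

### API

Orientations are given as [roll, pitch, yaw] about the fixed x, y, z axes, in that order (R = Rz(yaw) Ry(pitch) Rx(roll)).
In Python, from bench import manip gives the robot as it stands. The module is installed in compiled form; this text tells all that it offers.
- The arm moves only by the shell command python3 -m handwheel 'ROWS'. ROWS is JSON, a list of rows, each a list of 3 entries, a list of its own where there are three numbers: the turn, a rotation vector about the tool's x, y, z in rad, then the shift along the tool's x, y, z in cm, then the opening in per cent of the stroke, from 0 (shut) to 100 (fully open). In form: [[[wx, wy, wz], [x, y, z], jaw], ...]. A call has 1 to 20 rows; each row is the pose to reach, as a shift and turn from the pose commanded when the call began, along the tool's axes at that moment; what a row does not reach only later rows make up. A row lasts 1/12 s, in which the tool goes at most 41.7 mm and 7.16 degrees, less where a joint would pass 70% of its speed; a pose out of reach is approached as far as the arm can. A call with a gripper value outside its range is refused whole. The fingers move at their own pace and stop on an object; the grip force is fixed at half the most. Time passes only in rows, so rows that repeat a pose let the fingers close. It gives the time, the measured TCP pose, the force, the opening and the grip force at its end, in the units of the state.
- manip.get_obs(): the state, without advancing time (a new reading comes with each control period).
- manip.camera(name): name is "side" or "top" or "wrist"; returns a dict with "color" (400x640x3 uint8, red, green, blue), "fovy" (degrees; the focal length in pixels is half the picture's height over the tangent of half this angle, whatever the lens; pixels are square), "cx", "cy" (the principal point, pixels), "R" (3x3) and "t" (3): a world point X has camera coordinates R X + t. Camera axes: x right, y down, z forward; pixel columns grow to the right and rows downward; lengths in m; the calibration is good to about 2 mm. The wrist camera is an equidistant fisheye: a pixel r from the principal point sees the ray r / f radians off the axis. A picture is of the moment at which its call begins. There is no depth.
- manip.close_job(): hands the job in; it is judged then, once.
The state is a dict: "t": time; "qpos": joint angles; "joint_velocities": joint speeds; "tau": joint torques, N m; "position": TCP position; "eef_rot": TCP orientation; "ft_force": force on the tool from outside, world axes, zero at the start; "ft_torque": the same for the moment, N m; "finger_gap": opening from 0.0 (shut) to 1.0 (fully open); "finger_force": force on a finger pad.
Only numpy, scipy, OpenCV 4.12 (cv2) and the standard library are available. Lean on these libraries where they do the work, as an engineer would, in place of code of your own. Each camera call takes 0.05 s, during which the arm holds its last target. There are 200 camera calls.

## Working session

There is one attempt and no reset: what is moved stays moved. The work goes in short steps, Python scripts to look and compute and a shell command to move; the robot and the scene stay as the last step left them, time stands still between calls to the robot, and variables do not carry over. Pictures are saved under pics/ and viewed, at most 10 in all, crops included, and the job is handed in when it is done.

```bash
mkdir -p pics
cat > h.py <<'E'
import numpy as np, cv2
from bench import manip
def ray(c,u,v):
    f=200/np.tan(np.radians(c["fovy"])/2); R=np.array(c["R"]);t=np.array(c["t"])
    return -R.T@t, R.T@np.array([(u-c["cx"])/f,(v-c["cy"])/f,1])
def onz(c,u,v,z):
    o,d=ray(c,u,v); return o+d*(z-o[2])/d[2]
def proj(c,X):
    f=200/np.tan(np.radians(c["fovy"])/2); p=np.array(c["R"])@np.array(X)+np.array(c["t"])
    return p[:2]/p[2]*f+[c["cx"],c["cy"]]
E
python3 - <<'E'
from h import *
import pickle
o=manip.get_obs();print(o["t"],o["position"],o["eef_rot"],o["finger_gap"])
for n in("top","side"):
    c=manip.camera(n);pickle.dump(c,open(n+".pkl","wb"));cv2.imwrite(f"pics/{n}0.png",c["color"][:,:,::-1])
    o_,d=ray(c,c["cx"],c["cy"]);print(n,c["fovy"],o_,d)
E
```

```text
0.0 [ 0.22865916 -0.60779509  0.23003814] [-3.13948270e+00 -1.91734090e-04  3.59737556e-01] 1.0031166209621842
top 48.39874078696808 [ 0.46277706 -0.02221509  0.96320562] [ 0.11843798 -0.02436968 -0.99266236]
side 47.40230994023344 [0.37878999 0.89654151 0.67432428] [ 0.15199463 -0.82350204 -0.54657298]
```

View pics/top0.png

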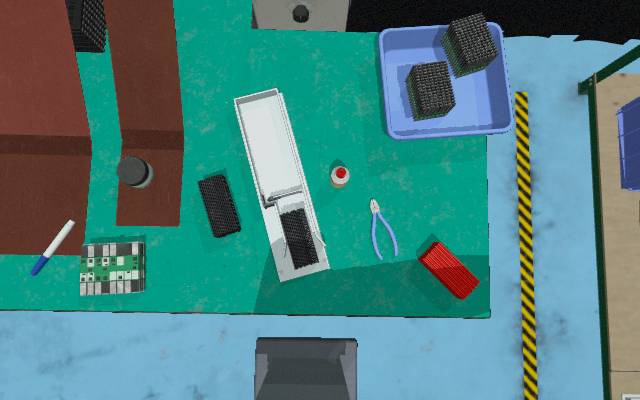

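View pics/side0.png

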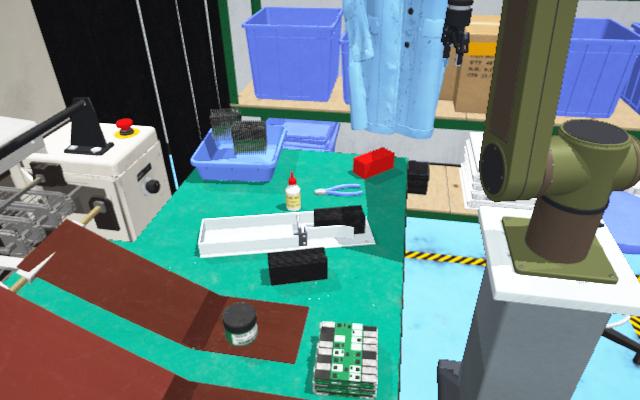

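The top view shows the chute from about (305,275) at the near end to (256,94) at the far end. The carrier is at about (298,238) and the flap at about (283,197). The spare pack (220,206), bottle (340,176) and cutters (380,228) lie beside it.

Run:
```python
from h import *
import pickle
c=pickle.load(open("top.pkl","rb"));im=c["color"][:,:,::-1]
cv2.imwrite("pics/crop1.png",cv2.resize(im[80:290,190:400],(798,798*210//210),interpolation=cv2.INTER_CUBIC)[200:])
hsv=cv2.cvtColor(np.ascontiguousarray(im),cv2.COLOR_BGR2HSV)
dark=((hsv[:,:,2]<60)*255).astype(np.uint8); 
for s,(a,b,l,r) in {"car":(200,275,270,325),"spare":(170,245,190,245)}.items():
    m=np.zeros_like(dark);m[a:b,l:r]=dark[a:b,l:r]
    k=max(cv2.findContours(m,0,2)[0],key=cv2.contourArea);R=cv2.minAreaRect(k);P=cv2.boxPoints(R)
    print(s,R,[onz(c,*p,.054 if s=="car" else .05)[:2].round(3).tolist() for p in P])
w=((hsv[:,:,1]<50)&(hsv[:,:,2]>140)).astype(np.uint8)*255
m=np.zeros_like(w);m[80:290,225:332]=w[80:290,225:332]
k=max(cv2.findContours(m,0,2)[0],key=cv2.contourArea);R=cv2.minAreaRect(k);print("chute",R)
hull=cv2.approxPolyDP(cv2.convexHull(k),2,True)[:,0]
for p in hull: print(p,onz(c,*p,.004)[:2].round(3),onz(c,*p,.038)[:2].round(3))
```

```text
car ((298.738525390625, 238.1284637451172), (56.60753631591797, 24.711917877197266), 73.3007583618164) [[0.544, 0.053], [0.56, 0.005], [0.45, -0.031], [0.435, 0.017]]
spare ((219.07565307617188, 205.74595642089844), (60.728736877441406, 27.79111671447754), 72.89727020263672) [[0.611, 0.224], [0.629, 0.17], [0.51, 0.128], [0.492, 0.181]]
chute ((281.4365539550781, 183.35879516601562), (188.73223876953125, 52.88370895385742), 75.25643920898438)
[274  88] [0.832 0.077] [0.819 0.073]
[283  98] [0.809 0.056] [0.797 0.053]
[329 267] [ 0.439 -0.054] [ 0.44  -0.052]
[281 281] [0.407 0.048] [0.409 0.045]
[234 105] [0.79  0.164] [0.779 0.157]
[235  98] [0.806 0.162] [0.794 0.156]
```

View pics/crop1.png

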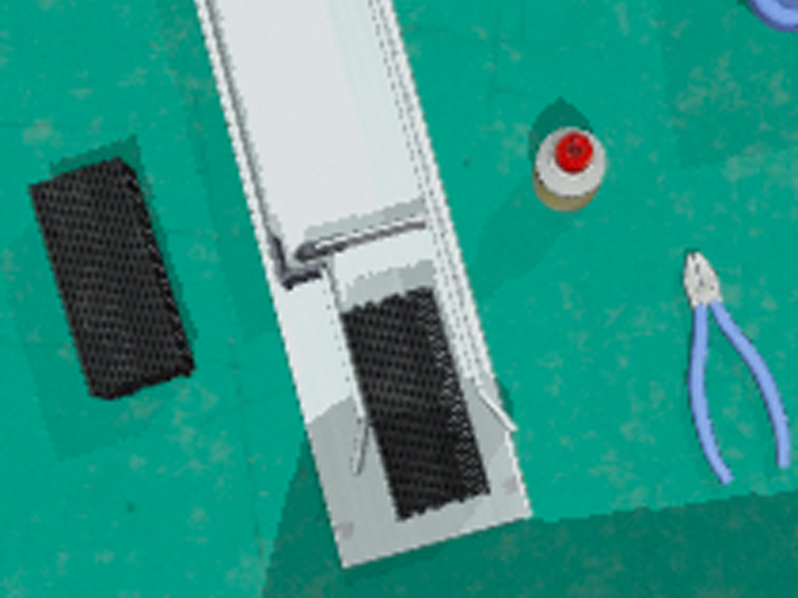

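The crop shows the flap's free edge at top-image px ≈(302,191), the pack slightly askew in the lane with its rear edge out of the mouth, and the straight left outer wall. Next I compute the chute frame.

Run:
```python
from h import *
import pickle
c=pickle.load(open("top.pkl","rb"));s=pickle.load(open("side.pkl","rb"))
cr=lambda x,y:(190+x*210/798,80+(y+200)*210/798)
def line(p,ax):
    v=cv2.fitLine(np.float32(p),cv2.DIST_HUBER,0,.01,.01).ravel(); return v
hsv=cv2.cvtColor(c["color"],cv2.COLOR_RGB2HSV)
w=((hsv[:,:,1]<60)&(hsv[:,:,2]>100))
L=[];Rr=[]
for r in range(110,250,3):
    x=np.where(w[r,228:335])[0]+228
    L.append(onz(c,x[0]-.5,r,.038)[:2])
    if r<185:Rr.append(onz(c,x[-1]+.5,r,.038)[:2])
for n,P in(("L",L),("R",Rr)):
    v=line(P,0);print(n,v,np.arctan2(v[1],v[0]),np.arctan(v[1]/v[0]))
print("flap free",onz(c,*cr(425,222),.039),"hinge end",onz(c,*cr(297,255),.039))
print("near floor",onz(c,*cr(342,567),.004),onz(c,*cr(530,516),.004))
print("bottle cap",onz(c,*cr(574,152),.105))
lane=[cr(432,222),cr(490,400),cr(336,290),cr(358,400)]
print("lane walls",[onz(c,*p,.038)[:2].round(4) for p in lane])
for n,z,a,b in(("car rear top",.054,(398,520),(490,492)),("car front top",.054,(344,308),(432,288))): print(n,onz(c,*cr(*a),z),onz(c,*cr(*b),z))
```

```text
L [0.9586095  0.28472406 0.620264   0.11055045] 0.28871855 0.28871855
R [0.8700673  0.49293298 0.7006754  0.01804925] 0.5154575 0.5154575
flap free [0.59609817 0.00745944 0.039     ] hinge end [0.57615967 0.07715494 0.039     ]
near floor [0.40567101 0.04975956 0.004     ] [ 0.43579776 -0.05465341  0.004     ]
bottle cap [ 0.62483445 -0.07045343  0.105     ]
lane walls [array([0.5963, 0.0036]), array([ 0.499 , -0.0305]), array([0.5574, 0.0553]), array([0.4975, 0.0414])]
car rear top [0.43378642 0.01712705 0.054     ] [ 0.44945847 -0.03140182  0.054     ]
car front top [0.54615025 0.04931416 0.054     ] [0.55803391 0.00226407 0.054     ]
```

Chute: yaw ≈ 0.289 and origin ≈ (0.592, 0.037). The pack is aligned with it, with its front ≈ 39 mm short of the flap (spec 20–40) and its rear at x ≈ -0.159. The bottle is at y ≈ -0.112, which leaves room. I'm going above the point behind the pack.

```bash
python3 -m handwheel '[[[0,0,0.07],[37.3,-49,10],15],[[0,0,0.07],[37.3,-49,10],15],[[0,0,0.07],[37.3,-49,10],15],[[0,0,0.07],[37.3,-49,10],15],[[0,0,0.07],[37.3,-49,10],15],[[0,0,0.07],[37.3,-49,10],15],[[0,0,0.07],[37.3,-49,10],15],[[0,0,0.07],[37.3,-49,10],15],[[0,0,0.07],[37.3,-49,10],15],[[0,0,0.07],[37.3,-49,10],15],[[0,0,0.07],[37.3,-49,10],15],[[0,0,0.07],[37.3,-49,10],15],[[0,0,0.07],[37.3,-49,10],15],[[0,0,0.07],[37.3,-49,10],15],[[0,0,0.07],[37.3,-49,10],15],[[0,0,0.07],[37.3,-49,10],15],[[0,0,0.07],[37.3,-49,10],15],[[0,0,0.07],[37.3,-49,10],15],[[0,0,0.07],[37.3,-49,10],15],[[0,0,0.07],[37.3,-49,10],15]]'
python3 - <<'E'
from h import *
c=manip.camera("wrist");cv2.imwrite("pics/w1.png",c["color"][:,:,::-1])
o=manip.get_obs();p=o["position"][:2]-[.592,.0374];a=.289
print(o["t"],o["position"],o["eef_rot"],o["finger_gap"],"chute",p@[np.cos(a),np.sin(a)],p@[-np.sin(a),np.cos(a)])
E
```

```text
t: 1.77
position: [0.4054, -0.0197, 0.1315]
eef_rot: [3.141, -0.0, 0.287]
ft_force: [-0.7, -0.2, 0.4]
finger_gap: 0.146
finger_force: 0.0
1.8167 [ 0.40540141 -0.01974395  0.13153419] [ 3.14130088e+00 -3.57384678e-04  2.86847174e-01] 0.1492639797774776 chute -0.19514590110238625 -0.001594704028238188
```

View pics/w1.png

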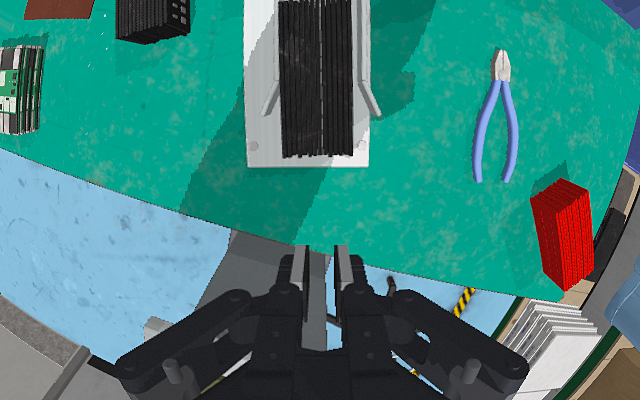

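The wrist view shows the fingers centred (col ≈320) on the pack's rear (cols 280–355, row 157), with clear bench below. Next: descend to z ≈ 0.022, then push slowly.

```bash
python3 -m handwheel '[[[0,0,0],[0,0,4],15],[[0,0,0],[0,0,8],15],[[0,0,0],[0,0,10.9],15],[[0,0,0],[0,0,10.9],15],[[0,0,0],[0,0,10.9],15],[[0,0,0],[1,0,10.9],15],[[0,0,0],[2,0,10.9],15],[[0,0,0],[3,0,10.9],15],[[0,0,0],[3.5,0,10.9],15],[[0,0,0],[4,0,10.9],15],[[0,0,0],[4.5,0,10.9],15],[[0,0,0],[5,0,10.9],15],[[0,0,0],[5.5,0,10.9],15],[[0,0,0],[6,0,10.9],15],[[0,0,0],[6.5,0,10.9],15],[[0,0,0],[7,0,10.9],15],[[0,0,0],[7,0,10.9],15]]'
python3 - <<'E'
from h import *
c=manip.camera("top");cv2.imwrite("pics/t2.png",cv2.resize(c["color"][80:290,190:400,::-1],(590,590),interpolation=cv2.INTER_CUBIC))
E
```

```text
t: 3.23
position: [0.4733, 0.0018, 0.0223]
eef_rot: [3.142, -0.001, 0.29]
ft_force: [-0.4, -0.8, -0.2]
finger_gap: 0.151
finger_force: 0.0
```

View pics/t2.png

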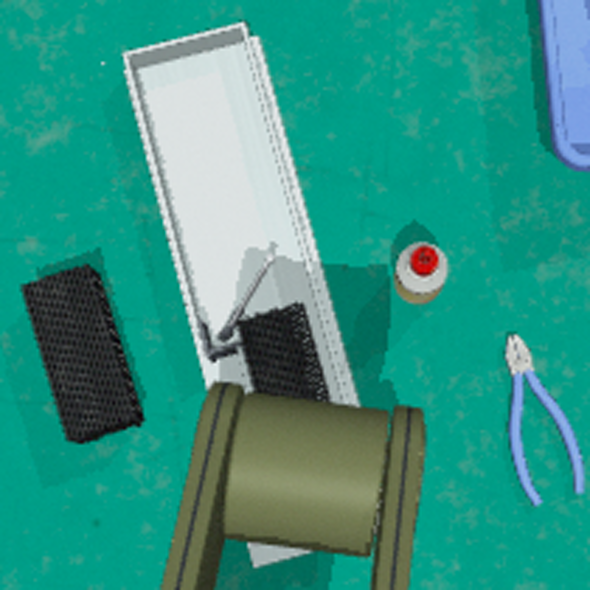

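The pack is straight in the lane and has started opening the flap, whose edge is at crop (272,245). Continue pushing.

```bash
python3 -m handwheel '[[[0,0,0],[0.6,0,0],15],[[0,0,0],[1.2,0,0],15],[[0,0,0],[1.8,0,0],15],[[0,0,0],[2.4,0,0],15],[[0,0,0],[3,0,0],15],[[0,0,0],[3.6,0,0],15],[[0,0,0],[4.2,0,0],15],[[0,0,0],[4.8,0,0],15],[[0,0,0],[5.4,0,0],15],[[0,0,0],[6,0,0],15],[[0,0,0],[6.6,0,0],15],[[0,0,0],[7.2,0,0],15],[[0,0,0],[7.8,0,0],15],[[0,0,0],[8.4,0,0],15],[[0,0,0],[9,0,0],15],[[0,0,0],[9.6,0,0],15],[[0,0,0],[10.2,0,0],15],[[0,0,0],[10.8,0,0],15],[[0,0,0],[11.4,0,0],15],[[0,0,0],[12,0,0],15]]'
```

```text
t: 4.95
position: [0.5881, 0.036, 0.0223]
eef_rot: [3.142, -0.0, 0.29]
ft_force: [-1.9, 0.0, 0.0]
finger_gap: 0.148
finger_force: 0.5
```

```bash
python3 -m handwheel '[[[0,0,0],[0.6,0,0],15],[[0,0,0],[1.2,0,0],15],[[0,0,0],[1.8,0,0],15],[[0,0,0],[2.4,0,0],15],[[0,0,0],[3,0,0],15],[[0,0,0],[3.6,0,0],15],[[0,0,0],[4.2,0,0],15],[[0,0,0],[4.8,0,0],15],[[0,0,0],[5.4,0,0],15],[[0,0,0],[6,0,0],15],[[0,0,0],[6.6,0,0],15],[[0,0,0],[7.2,0,0],15],[[0,0,0],[7.6,0,0],15],[[0,0,0],[8,0,0],15],[[0,0,0],[8,0,0],15],[[0,0,0],[8,0,0],15]]'
python3 - <<'E'
from h import *
a=manip.camera("top")["color"][80:290,190:400,::-1];b=manip.camera("side")["color"][150:300,180:390,::-1]
cv2.imwrite("pics/t3.png",np.hstack([cv2.resize(a,(390,390),interpolation=2),cv2.resize(b,(400,390),interpolation=2)]))
E
```

```text
t: 6.28
position: [0.665, 0.0588, 0.0225]
eef_rot: [3.141, -0.002, 0.29]
ft_force: [2.2, -0.4, -0.9]
finger_gap: 0.152
finger_force: 0.7
```

View pics/t3.png

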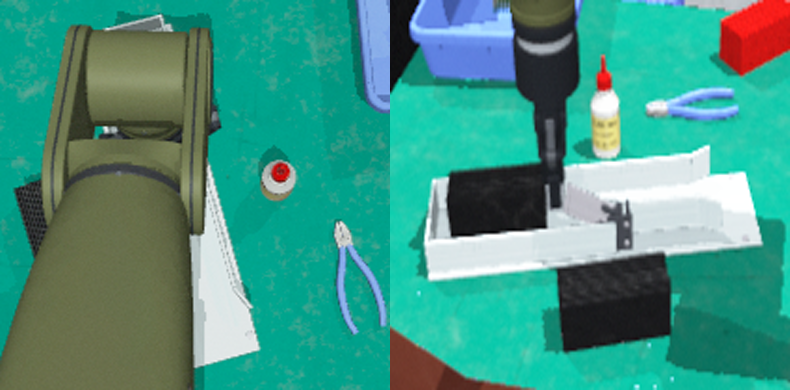

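The side view shows the pack in the closed end (crop cols 447–548), with the fingers just behind it holding the leaf open. I'm backing off slightly, then moving straight up.

```bash
python3 -m handwheel '[[[0,0,0],[-0.4,0,0],15],[[0,0,0],[-0.4,0,0],15],[[0,0,0],[-0.4,0,-1],15],[[0,0,0],[-0.4,0,-2],15],[[0,0,0],[-0.4,0,-3],15],[[0,0,0],[-0.4,0,-4],15],[[0,0,0],[-0.4,0,-5.5],15],[[0,0,0],[-0.4,0,-8],15],[[0,0,0],[-0.4,0,-12],15],[[0,0,0],[-0.4,0,-15],15],[[0,0,0],[-4,0,-16],15],[[0,0,0],[-8,0,-17],15],[[0,0,0],[-12,0,-18],15],[[0,0,0],[-16,0,-19],15],[[0,0,0],[-20,0,-20],15],[[0,0,0],[-24,0,-20],15],[[0,0,0],[-28,0,-20],15],[[0,0,0],[-28,0,-20],15],[[0,0,0],[-28,0,-20],15],[[0,0,0],[-28,0,-20],15]]'
python3 -m handwheel '[[[0,0,0],[0,0,0],15],[[0,0,0],[0,0,0],15],[[0,0,0],[0,0,0],15],[[0,0,0],[0,0,0],15],[[0,0,0],[0,0,0],15],[[0,0,0],[0,0,0],15],[[0,0,0],[0,0,0],15],[[0,0,0],[0,0,0],15]]'
python3 - <<'E'
from h import *
c=manip.camera("top")
a=c["color"][80:290,190:400,::-1];b=manip.camera("side")["color"][150:300,180:390,::-1]
cv2.imwrite("pics/t4.png",np.hstack([cv2.resize(a,(390,390),interpolation=2),cv2.resize(b,(400,390),interpolation=2)]))
m=np.zeros((400,640),np.uint8);m[85:185,235:305]=(c["color"].max(2)[85:185,235:305]<60)*255
k=max(cv2.findContours(m,0,2)[0],key=cv2.contourArea);P=cv2.boxPoints(cv2.minAreaRect(k))
a=.289
for p in P:
    q=onz(c,*p,.054)[:2]-[.592,.0374];print((q@[np.cos(a),np.sin(a)]).round(3),(q@[-np.sin(a),np.cos(a)]).round(3))
E
```

```text
t: 8.05
position: [0.3961, -0.0213, 0.2236]
eef_rot: [3.141, -0.002, 0.29]
ft_force: [-0.6, 0.3, 0.6]
finger_gap: 0.152
finger_force: 0.0
t: 8.72
position: [0.3959, -0.0213, 0.2222]
eef_rot: [-3.141, 0.0, 0.29]
ft_force: [0.3, -0.2, -0.7]
finger_gap: 0.152
finger_force: 0.0
0.202 0.025
0.203 -0.024
0.077 -0.023
0.077 0.025
```

View pics/t4.png

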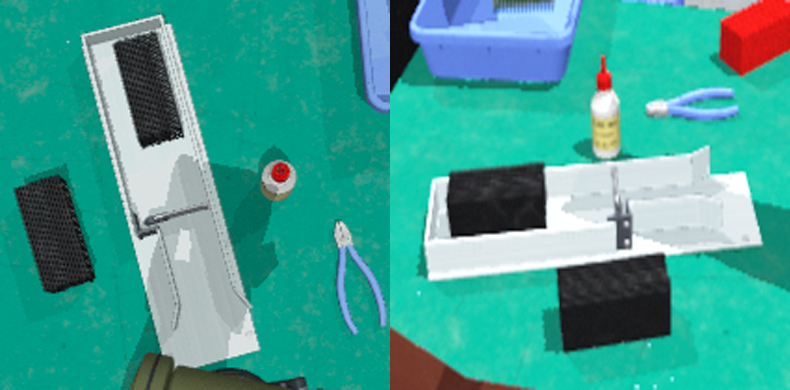

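The pack is centred at x ≈ 0.140, aligned, and clear of the leaf. Before handing in I compare the flap pixels with the starting picture.

Run:
```python
from h import *
import pickle
a=pickle.load(open("top.pkl","rb"))["color"];s=manip.camera("top");b=s["color"]
f=lambda i:cv2.resize(i[175:225,250:320,::-1],(390,280),interpolation=cv2.INTER_NEAREST)
cv2.imwrite("pics/cmp.png",np.hstack([f(a),f(b)]))
```

```text
(no output)
```

View pics/cmp.png

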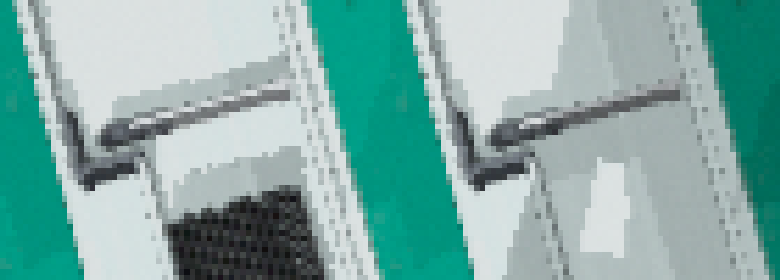

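The leaf lies in the same pixels as at the start, with its free edge at (288,93) then and (678,93)−390 now, so the flap is fully shut.

```bash
python3 -c "
from bench import manip
print(manip.close_job())"
```

```text
the job is handed in; nothing more can be done
None
```

I pushed the carrier pack through the flap to about 140 mm past the flap plane and handed the job in at roughly 9 s; the last pictures show the flap shut and the spare pack, bottle and cutters in place, but the hand-in returned no verdict.

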